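# Lock the pocket torch into the game rack

## Robot

A 7-joint arm with a two-finger parallel gripper is mounted at the origin on the work surface. World frame = base frame: x ahead of the robot, y to its left, z up, the work surface at z = 0. Lengths are in m, angles in rad, forces in N, time in s.
With the tool pointing down it reaches from about 0.425 to 1.025 m from the base axis. Payload 9.4 kg.
Tool frame: the origin (TCP) lies between the finger pads; the fingertips stand 17 mm ahead of it and the grasp point (between the pads) lies 2 mm behind it; z points along the fingers, y is the line along which they close (so a half turn about z gives the same grasp; the last joint's range is limited). The gripper opens to 85 mm and grips with 20 to 120 N. Pads are 22 mm wide; open, the fingers measure 114 mm over their backs; the gripper's body (76 mm by 85 mm) begins 54 mm behind the grasp point. The pads swing forward as they close: fully open they stand 13 mm farther back than shut.
Start: joints at [1.055, 0.599, -0.003, 1.599, 0.002, 0.943, -0.08], TCP at [0.308, -0.656, 0.248] pointing down, gripper open.
Joint ranges: [-2.57, 2.57], [-0.35, 1.97], [-1.29, 1.29], [0.11, 2.56], [-1.05, 4.19], [0.11, 1.86], [-2.63, 2.63]. Speed limits (rad/s): [2.22, 2.22, 3.01, 3.01, 3.14, 3.14, 3.14].

## Interface

Orientations are given as a unit quaternion [x, y, z, w].
In Python, from workcell import bot, hand, solve_ik, monitor, optics, finish_job gives the robot as it stands. Calls block until the motion is done:
- bot.goto(position, orientation): joint-space move of the TCP to a pose.
- bot.move_l(position, attitude=None, v=0.15): straight line of the TCP; attitude=None keeps the orientation; v is the mean speed in m/s.
- bot.set_joints(angles): joint-space move.
- hand.gripper_to(opening, force=None): finger opening in m; force is the grip in N (None keeps the last); returns when the fingers have stopped.
- bot.pause(seconds).
- solve_ik(position, orientation): joint angles nearest the present ones, or None.
- monitor.observe(): the state.
- optics.snapshot(name): name is "side" or "top"; returns the picture (420x560x3 uint8, red, green, blue); there is no depth.
- optics.get_calibration(name): a dict with "fov_y" (degrees; the focal length in pixels is half the picture's height over the tangent of half this angle, whatever the lens; pixels are square), "cx", "cy" (the principal point, pixels), "dist_coeffs" ([k1, k2, p1, p2, k3] as OpenCV has them; the pictures are not rectified), "R" (3x3) and "t" (3): a world point X has camera coordinates R X + t. Camera axes: x right, y down, z forward; pixel columns grow to the right and rows downward; lengths in m; the calibration is good to about 2 mm. A picture is of the moment at which its call begins. get_calibration takes no time and is no camera call.
A pose or a line that the arm cannot do raises bot.Unreachable and nothing moves.
- finish_job(): hands the job in; it is judged then, once.
The state is a dict: "time": time; "qpos": joint angles; "joint_velocities": joint speeds; "tau": joint torques, N m; "ee_pos": TCP position; "ee_rot": TCP orientation; "ft_force": force on the tool from outside, world axes, zero at the start; "torque": the same for the moment, N m; "finger_gap": finger opening in m; "grip_force": force on a finger pad.
Only numpy, scipy, OpenCV 4.12 (cv2) and the standard library are available. Lean on these libraries where they do the work, as an engineer would, in place of code of your own. Each camera call takes 0.05 s, during which the arm holds its last target. There are 200 camera calls.

## Task

Put the chrome torch away in the game rack: turn the rack's retaining bar a quarter turn to its open stop, take the torch out of its cradle and stand it upright on the floor of the empty bay, about the middle of the bay's length, then turn the bar back fully to its closed stop over it. Set the torch down gently wherever you put it, never dropping it or tipping it over, and leave the game cases and everything else undisturbed.

Things in the scene. Friction and masses are not known exactly. Their poses are not given: they have to be found in the camera images.
- rack: fixed grey plastic rack; origin under the middle of its slots, on the shelf (z = 0); x along the slots, y across. Base plate 10 mm thick, x -135 to 85, y -65 to 65 mm. Fins 3 mm thick, 170 mm long, up to 50 mm above the shelf, part two slots on each side of a wider empty bay. A 20 mm thick steel post at x = -120 mm carries the retaining bar
- bay (a point): centre of the floor of the rack's empty middle bay, 10 mm above the shelf; axes as the rack's. Bay 44 mm wide (y), 170 mm long (x), open at both ends. On each side stand game cases up to 115 mm above the shelf, faces 26 mm from the bay's middle (they may lean 5 mm at the top). A gripper finger fits in at the torch's narrow ends, but not beside its broad faces
- pivot (a point): point on the vertical turning axis of the retaining bar, at the bar's upper face, 130 mm above the shelf, 120 mm before the bay's centre (x = -120 mm in the rack's frame). Axes as the rack's
- tab (a point): middle of the grip tab of the flat aluminium retaining bar, 125 mm from the pivot axis, 150 mm above the shelf; turns with the bar. Tab: upright plate 10 mm thick (its y), 30 mm long (its x, away from the pivot), from the bar up to 163 mm above the shelf. Bar: 145 mm long from the pivot, 14 mm wide, level, 122 to 130 mm above the shelf (hub 132), just over the game cases
- bar (a joint): angle of the retaining bar in rad: 0 = closed stop, lying over the bay (along the rack's +x); 1.571 = open stop, square to the bay and clear of it (along the rack's -y). Opens clockwise seen from above; light friction, about 0.1 N m; stays where it is left. It starts closed or up to 0.2 rad ajar
- torch: chrome pocket torch in the shape of a flip-top lighter: an upright block 28 mm thick (x), 56 mm wide (y), 86 mm tall (z), about 0.11 to 0.23 kg; origin at the centre of its underside. It stands loose in the cradle; either way round will do
- cradle: fixed dark plastic cradle of the torch; base plate 70 x 92 x 8 mm (x, y, z), origin under its centre on the shelf; the torch stands on the plate. Two cheeks, 36 mm (x) by 10 mm (y), rise 95 mm above the shelf, 4 mm outside the torch's narrow ends and just above its top, so there it can be gripped only by its broad faces (along x). Lips 15 mm above the shelf at x = 18 to 23 mm on both sides
- case0: outermost (bay's -y) game case of the rack, 165 x 14 x 105 mm (x, y, z), loose, standing upright in a slot of the rack; origin at the centre of its underside, 10 mm above the shelf. Bystander: leave it standing in its slot
- case1: next to the bay on its -y side: game case of the rack, 165 x 14 x 105 mm (x, y, z), loose, standing upright in a slot of the rack; origin at the centre of its underside, 10 mm above the shelf. Bystander: leave it standing in its slot
- case2: next to the bay on its +y side: game case of the rack, 165 x 14 x 105 mm (x, y, z), loose, standing upright in a slot of the rack; origin at the centre of its underside, 10 mm above the shelf. Bystander: leave it standing in its slot
- case3: outermost (bay's +y) game case of the rack, 165 x 14 x 105 mm (x, y, z), loose, standing upright in a slot of the rack; origin at the centre of its underside, 10 mm above the shelf. Bystander: leave it standing in its slot
- ashtray: round glass ashtray with coins, 100 mm across, 35 mm high, origin at the centre of its underside. Bystander
- coaster: round blue silicone coaster, 90 mm across, 6 mm thick, lying loose, origin at the centre of its underside. Bystander
- remote: dark grey remote control lying flat, 160 x 44 x 18 mm (x, y, z; keys to 20 mm), origin at the centre of its underside. Bystander
- powerbank: dark grey power bank standing upright beside the cradle, 24 x 62 x 100 mm (x, y, z), origin at the centre of its underside. Bystander

How it is judged:
By the outcome, as a careful person would: the job done as asked, in the order asked, and still so for the second after the job is handed in, with the robot touching nothing.
It also fails if it takes over 72 s, if anything falls off the work surface, if the arm or the gripper's body presses on something with over 40 N, if the wrist force passes 120 N, or if a joint passes its speed limit or range.

## Working session

There is one attempt and no reset: what is moved stays moved. The work goes in short steps, each a Python script; the robot and the scene stay as the last script left them, time stands still between calls to the robot, and variables do not carry over. Pictures are saved under pics/ and viewed, at most 10 in all, crops included, and the job is handed in when it is done.

```bash
mkdir -p pics; ls
python3 - <<'E'
from workcell import *
import cv2
for n in("side","top"):
    im=optics.snapshot(n); cv2.imwrite(f"pics/{n}0.png",cv2.cvtColor(im,cv2.COLOR_RGB2BGR)); c=optics.get_calibration(n); print(c)
s=monitor.observe(); print(s)
E
```

```text
pics
{'fov_y': 55.44850007274699, 'cx': 270.30334745885386, 'cy': 199.14402636670945, 'dist_coeffs': array([-0.07451854,  0.        ,  0.        ,  0.        ,  0.        ]), 'R': array([[-0.77235851, -0.63496661, -0.01672533],
       [-0.47420252,  0.59392776, -0.64990905],
       [ 0.42260419, -0.49403159, -0.75982793]]), 't': array([0.47785683, 0.30468306, 0.7992595 ])}
{'fov_y': 51.09830403128944, 'cx': 282.4879447638129, 'cy': 210.42368926598243, 'dist_coeffs': array([-0.06304129,  0.        ,  0.        ,  0.        ,  0.        ]), 'R': array([[-0.02270017, -0.99973209,  0.00452273],
       [-0.98901149,  0.02179524, -0.14622326],
       [ 0.14608551, -0.00779233, -0.98924128]]), 't': array([0.09351618, 0.5996231 , 1.04204996])}
{'time': 0.1, 'qpos': array([ 1.05529459,  0.60007041, -0.0025367 ,  1.60005666,  0.00177627,
        0.94286789, -0.07981704]), 'joint_velocities': array([ 7.10200020e-04, -8.55561200e-04, -6.44287430e-05, -2.00683184e-03,
        1.16861063e-04,  5.37803439e-04, -7.35776000e-04]), 'tau': array([ 6.69224682e-03, -7.77989888e+01,  1.57049015e+00, -2.58621758e+01,
        1.26687883e-02,  5.53706253e-03,  3.97838699e-05]), 'ee_pos': array([ 0.30784571, -0.65596266,  0.24748268]), 'ee_rot': array([ 9.76025390e-01,  2.17655574e-01, -2.08030307e-04, -6.68407101e-04]), 'ft_force': array([ 0.93641337,  0.38767733, -0.03246029]), 'torque': array([0.03673485, 0.03064283, 0.03797398]), 'grip_force': 0.0, 'finger_gap': 0.08558196310789738}
```

View pics/top0.png

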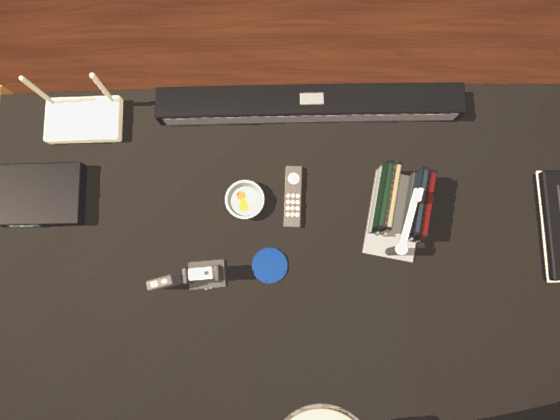

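View pics/side0.png

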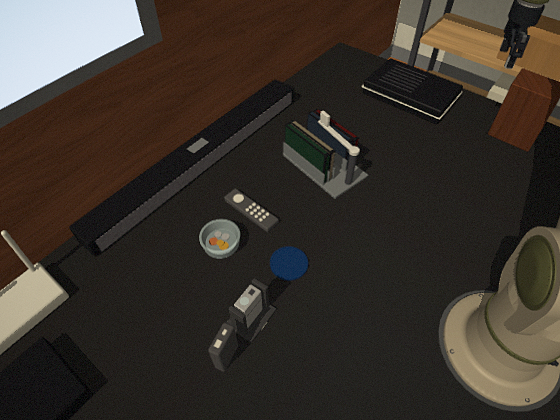

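Run:
```python
import cv2,numpy as np
t=cv2.imread("pics/top0.png");s=cv2.imread("pics/side0.png")
f=lambda im,x,y,w,h,k:cv2.convertScaleAbs(cv2.resize(im[y:y+h,x:x+w],None,fx=k,fy=k,interpolation=cv2.INTER_CUBIC),alpha=1.5,beta=20)
def grid(im,x,y,k):
    for i in range(0,im.shape[1],10*k): cv2.putText(im,str(x+i//k),(i,8),0,.3,(0,255,255)); cv2.line(im,(i,0),(i,4),(0,255,255))
    for i in range(0,im.shape[0],10*k): cv2.putText(im,str(y+i//k),(0,i+4),0,.3,(0,255,255))
    return im
def tile(im,x,y,w,h,k): return grid(f(im,x,y,w,h,k),x,y,k)
cv2.imwrite("pics/A.png",np.hstack([tile(t,360,155,80,110,5),tile(s,275,105,100,110,4)[:440] if 0 else cv2.copyMakeBorder(tile(s,278,105,80+15,110,4),0,110,0,20,0)]))
b=tile(t,145,250,90,60,8); cv2.imwrite("pics/B.png",b)
cv2.imwrite("pics/C.png",tile(s,205,275,80,100,6))
```

```text
(no output)
```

View pics/A.png

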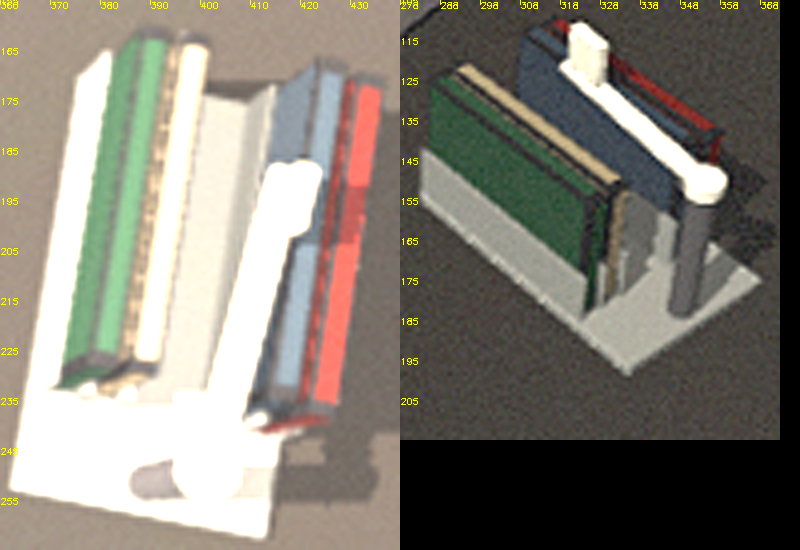

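View pics/B.png

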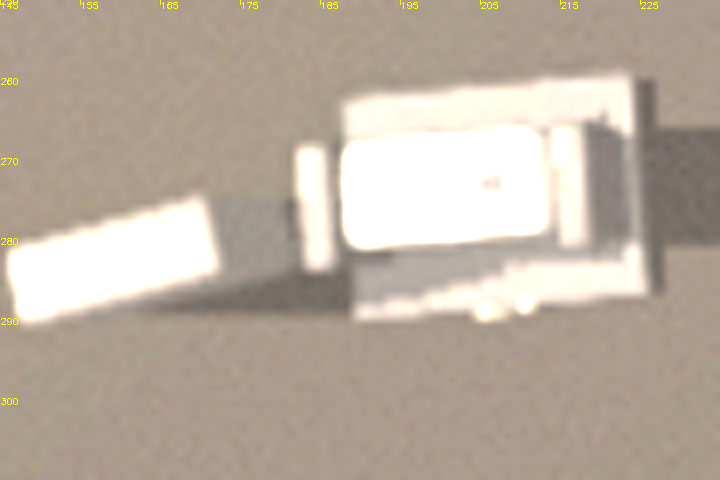

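View pics/C.png

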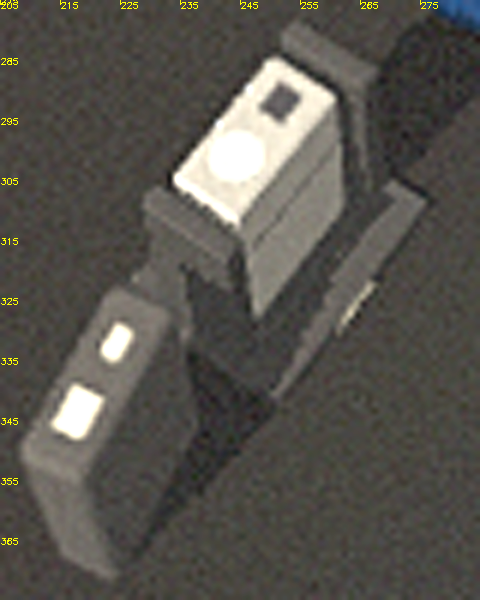

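```bash
cat > h.py <<'E'
from workcell import *
import numpy as np, cv2, json
from scipy.optimize import least_squares
from scipy.spatial.transform import Rotation as R
CAL={n:optics.get_calibration(n) for n in("side","top")}
def proj(n,X):
    c=CAL[n]; f=210/np.tan(np.radians(c["fov_y"]/2))
    K=np.array([[f,0,c["cx"]],[0,f,c["cy"]],[0,0,1]])
    return cv2.projectPoints(np.atleast_2d(np.array(X,float)),cv2.Rodrigues(c["R"])[0],c["t"],K,c["dist_coeffs"])[0][:,0]
def T(p,L):
    c,s=np.cos(p[2]),np.sin(p[2]); L=np.atleast_2d(L)
    return np.c_[p[0]+c*L[:,0]-s*L[:,1],p[1]+s*L[:,0]+c*L[:,1],L[:,2]]
def down(yaw):  # tool down, tool y axis (closing line) along world angle yaw
    y=np.array([np.cos(yaw),np.sin(yaw),0]);z=np.array([0,0,-1.])
    return R.from_matrix(np.c_[np.cross(y,z),y,z]).as_quat()
E
cat > fit.py <<'E'
from h import *
def px(o,k,pts): return (np.array(pts,float)+.5)/k-.5+o
def run(name,x0,obs,npar=3,extra=None):
    def res(p):
        return np.concatenate([(proj(v,(extra or T)(p,l) if extra else T(p,l))-q).ravel() for v,l,q in obs])
    r=least_squares(res,x0,loss="soft_l1",x_scale=[.1,.1,.1,.1][:len(x0)])
    print(name,r.x.round(4),"rms",np.sqrt((res(r.x)**2).mean()).round(2),[np.abs(proj(v,(extra or T)(r.x,l))-q).max(1).round(1).tolist() for v,l,q in obs]); return r.x
A=np.array([360,155]);S=np.array([278,105]);B=np.array([145,250]);C=np.array([205,275])
m=lambda L:np.array(L,float)/1000
rack=[("top",m([[-135,65,10],[-135,-65,10],[85,-22,10],[85,-23,50]]),px(A,5,[(10,490),(268,540),(243,100),(275,86)])),
("side",m([[-135,-65,10],[-135,65,10],[85,65,10]]),px(S,4,[(360,280),(228,372),(20,192)]))]
bar=[("top",m([[0,0,132],[125,0,163]]),px(A,5,[(207,467),(304,200)])),("side",m([[0,0,132],[125,0,163]]),px(S,4,[(306,178),(188,35)]))]
def ex(p,l):
    l=np.asarray(l)
    if abs(l[:,2]-.163).max()<1e-9 or len(l)==2 and l[1,2]>.16:
        return T([*T(p[:3],[[-.12,0,0]])[0,:2],p[2]-p[3]],l)
    return T(p[:3],l)
a=run("rack+bar",[.55,-.28,-.15,.1],rack+bar,extra=ex)
cr=[("top",m([[35,46,8],[35,-46,8],[-35,-46,8],[-35,46,8]]),px(B,8,[(343,98),(632,72),(648,292),(355,318)])),
("top",m([[18,46,95],[18,36,95],[-18,36,95],[-18,46,95],[18,-36,95],[18,-46,95],[-18,-46,95],[-18,-36,95]])*[1,1,1],
 px(B,8,[(297,148),(325,146),(335,270),(305,272),(553,125),(583,123),(590,245),(562,248)])),
("side",m([[-35,-46,8],[-35,46,8],[18,-46,95],[-18,-46,95]]),px(C,6,[(425,200),(275,398),(290,22),(378,72)]))]
c=run("cradle",[.4,.25,.05],cr)
to=[("top",m([[14,28,94],[14,-28,94],[-14,-28,94],[-14,28,94]]),px(B,8,[(342,140),(545,125),(552,235),(347,250)])),
("side",m([[14,-28,94],[-14,-28,94],[-14,28,94],[14,28,94]]),px(C,6,[(277,55),(338,97),(238,222),(174,180)]))]
t=run("torch",[.4,.25,.05],to)
json.dump(dict(rack=a[:3].tolist(),bar=a[3],cradle=c.tolist(),torch=t.tolist()),open("fit.json","w"))
q=monitor.observe()["qpos"]
for r in(0,np.pi):
  print(solve_ik([t[0],t[1],.07],down(t[2]+r)))
for b in (0,a[3],.8,1.57):
  P=T([*T(a[:3],[[-.12,0,0]])[0,:2],a[2]-b],[[.125,0,.155]])[0]
  print(b.round(2) if b else 0,P,[None if (k:=solve_ik(P,down(a[2]-b+s*np.pi/2))) is None else k.round(2) for s in(1,-1)])
for k in range(8):
  w=k*np.pi/4; j=solve_ik([.5,-.02,.07],down(w)); print("mid",round(w,2),None if j is None else j.round(2))
for s in(0,1):
  j=solve_ik([*a[:2],.1],down(a[2]+s*np.pi)); print("bay",None if j is None else j.round(2))
E
python3 fit.py
```

```text
rack+bar [ 0.6129 -0.2106 -0.2165  0.1191] rms 0.5 [[0.3, 0.8, 0.9, 0.9], [0.3, 1.0, 0.6], [0.6, 0.4], [0.2, 0.7]]
cradle [0.4496 0.2748 0.0733] rms 1.06 [[0.5, 0.3, 0.4, 0.6], [2.1, 1.3, 1.5, 2.1, 1.1, 1.6, 1.9, 1.1], [0.4, 1.5, 2.4, 1.8]]
torch [0.4503 0.274  0.0635] rms 0.76 [[1.6, 1.5, 0.9, 0.6], [0.6, 0.5, 0.2, 0.9]]
[-0.44233726  0.65866681 -0.30709489  2.17222683  0.52163173  0.38041708
 -1.11478761]
[ 0.03844266  0.91982713 -1.10802001  2.14290306  1.15160167  0.89354423
  1.40885335]
0 [ 0.61773921 -0.21171875  0.155     ] [array([ 0.64,  0.69, -0.62,  1.82,  0.54,  0.8 ,  1.09]), array([ 0.14,  0.62,  0.15,  1.86, -0.14,  0.67, -1.41])]
0.12 [ 0.61368376 -0.22603511  0.155     ] [array([ 0.64,  0.69, -0.59,  1.82,  0.52,  0.79,  1.02]), array([ 0.15,  0.63,  0.18,  1.86, -0.17,  0.67, -1.47])]Traceback (most recent call last):
  File "fit.py", line 33, in <module>
    print(b.round(2) if b else 0,P,[None if (k:=solve_ik(P,down(a[2]-b+s*np.pi/2))) is None else k.round(2) for s in(1,-1)])
          ^^^^^^^
AttributeError: 'float' object has no attribute 'round'
```

```bash
sed -i 's/\[18,46,95\],\[18,36,95\],\[-18,36,95\],\[-18,46,95\],\[18,-36,95\],\[18,-46,95\],\[-18,-46,95\],\[-18,-36,95\]/[18,42,95],[18,32,95],[-18,32,95],[-18,42,95],[18,-32,95],[18,-42,95],[-18,-42,95],[-18,-32,95]/; s/\[18,-46,95\],\[-18,-46,95\]\]/[18,-42,95],[-18,-42,95]]/; s/b.round(2) if b else 0/round(b,2)/' fit.py; python3 fit.py
```

```text
rack+bar [ 0.6129 -0.2106 -0.2165  0.1191] rms 0.5 [[0.3, 0.8, 0.9, 0.9], [0.3, 1.0, 0.6], [0.6, 0.4], [0.2, 0.7]]
cradle [0.4495 0.2743 0.0713] rms 0.43 [[0.2, 0.0, 0.5, 0.6], [0.2, 0.6, 0.4, 0.2, 0.4, 0.3, 0.4, 0.4], [0.3, 1.4, 1.1, 0.4]]
torch [0.4503 0.274  0.0635] rms 0.76 [[1.6, 1.5, 0.9, 0.6], [0.6, 0.5, 0.2, 0.9]]
[-0.44233726  0.65866681 -0.30709489  2.17222683  0.52163173  0.38041708
 -1.11478761]
[ 0.03844266  0.91982713 -1.10802001  2.14290306  1.15160167  0.89354423
  1.40885335]
0 [ 0.61773921 -0.21171875  0.155     ] [array([ 0.64,  0.69, -0.62,  1.82,  0.54,  0.8 ,  1.09]), array([ 0.14,  0.62,  0.15,  1.86, -0.14,  0.67, -1.41])]
0.12 [ 0.61368376 -0.22603511  0.155     ] [array([ 0.64,  0.69, -0.59,  1.82,  0.52,  0.79,  1.02]), array([ 0.15,  0.63,  0.18,  1.86, -0.17,  0.67, -1.47])]
0.8 [ 0.5614514  -0.29115173  0.155     ] [array([ 0.65,  0.63, -0.39,  1.88,  0.36,  0.7 ,  0.6 ]), array([ 0.15,  0.63,  0.37,  1.92, -0.35,  0.66, -1.86])]
1.57 [ 0.46890409 -0.30697222  0.155     ] [array([ 0.63,  0.54, -0.21,  2.05,  0.2 ,  0.57,  0.06]), array([ 0.11,  0.59,  0.56,  2.09, -0.54,  0.61, -2.31])]
mid 0.0 [ 0.05  0.63 -0.18  2.24  0.38  0.3  -0.45]
mid 0.79 [ 0.16  0.65 -0.34  2.23  0.62  0.35  0.08]
mid 1.57 [ 0.29  0.68 -0.52  2.22  0.82  0.44  0.66]
mid 2.36 [ 0.63  0.9  -1.11  2.2   1.17  0.86  1.09]
mid 3.14 [-0.32  0.67  0.36  2.26 -0.74  0.33 -2.46]
mid 3.93 [-0.22  0.64  0.21  2.26 -0.47  0.28 -1.95]
mid 4.71 [-0.12  0.63  0.07  2.25 -0.15  0.26 -1.49]
mid 5.5 [-0.04  0.63 -0.05  2.24  0.12  0.27 -0.98]
bay [ 0.36  0.69 -0.18  1.89  0.21  0.58 -0.17]
bay [-0.1   0.76  0.55  1.92 -0.64  0.65 -2.51]
```

```bash
cat >> h.py <<'E'
F=json.load(open("fit.json")); a=F["rack"]; PV=T(a,[[-.12,0,0]])[0,:2]
def tabpose(b,z): return T([*PV,a[2]-b],[[.125,0,z]])[0], down(a[2]-b+np.pi/2)
def st(tag=""):
    s=monitor.observe(); print(tag,"t",round(s["time"],2),"p",s["ee_pos"].round(4),"F",s["ft_force"].round(1),"gap",round(s["finger_gap"],4),"g",round(s["grip_force"],1)); return s
def ftan(b):  # tangential force, + along opening
    d=a[2]-b-np.pi/2; return monitor.observe()["ft_force"][:2]@[np.cos(d),np.sin(d)]
E
python3 - <<'E'
from h import *
b=F["bar"]
hand.gripper_to(.04,30)
P,q=tabpose(b,.22); bot.goto(P,q); st("above")
P,q=tabpose(b,.155); bot.move_l(P,q,v=.1); st("down")
hand.gripper_to(.015,20); st("closed")
f0=ftan(b)
for k in range(1,5):
    bb=b+(0.45-b)*k/4; bot.move_l(*tabpose(bb,.155),v=.12); print(round(bb,2),ftan(bb).round(2))
st()
im=optics.snapshot("top");cv2.imwrite("pics/D.png",cv2.resize(im[130:280,340:480,::-1],None,fx=3,fy=3))
E
```

```text
above t 2.52 p [ 0.6133 -0.2274  0.2199] F [-0.8 -0.1 -0.8] gap 0.0403 g 0.0
down t 3.32 p [ 0.614  -0.2259  0.1553] F [-0.1  0.4 -0.3] gap 0.0401 g 0.0
closed t 3.68 p [ 0.6138 -0.2261  0.1554] F [0.4 0.4 0.6] gap 0.0148 g 0.0
0.2 -0.01
0.28 -1.03
0.37 -0.33
0.45 0.01
 t 4.68 p [ 0.5939 -0.2621  0.155 ] F [-0.1  0.  -0.6] gap 0.0149 g 0.0
```

View pics/D.png

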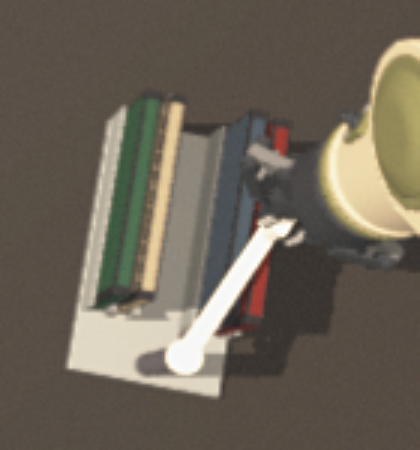

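The bar, from its hub at (185,357) to the tab at (290,225) between the fingers, is turning with the gripper. I'll carry on to the open stop.

Run:
```python
from h import *
for bb in np.linspace(.6,1.5,7): bot.move_l(*tabpose(bb,.155),v=.15)
st("1.5")
b=1.5; base=ftan(b)
while b<1.68:
    b+=.015; bot.move_l(*tabpose(b,.155),v=.08); bot.pause(.05); f=np.mean([ftan(b)]); print(round(b,3),f.round(1),end="; ")
    if f<-6: break
st("stop")
bot.move_l(*tabpose(b-.02,.155),v=.05)   # relax
hand.gripper_to(.04); bot.move_l(*tabpose(b-.02,.25),v=.2)
im=optics.snapshot("side");cv2.imwrite("pics/E2.png",im[:,:,::-1])
st()
c=F["torch"];bot.goto([c[0],c[1],.22],down(F["cradle"][2])); print(st()["qpos"].round(2))
hand.gripper_to(.085)
im=optics.snapshot("top");cv2.imwrite("pics/E.png",cv2.resize(im[130:280,340:500,::-1],None,fx=4,fy=4,interpolation=cv2.INTER_CUBIC))
```

```text
1.5 t 6.83 p [ 0.4783 -0.3084  0.1551] F [-0.1  0.   0.6] gap 0.0149 g 0.0
1.515 -0.8; 1.53 -0.2; 1.545 0.7; 1.56 -0.2; 1.575 -0.7; 1.59 -4.1; 1.605 -9.1; stop t 8.93 p [ 0.4671 -0.3064  0.1553] F [ 8.9 -1.8 -5.5] gap 0.0148 g 4.6
 t 10.22 p [ 0.4663 -0.3063  0.2488] F [-0.4 -0.6 -0.3] gap 0.0399 g 0.0
 t 12.32 p [0.4509 0.273  0.2199] F [ 0.4  0.2 -0.1] gap 0.0401 g 0.0
[-0.21  0.46 -0.61  2.05  0.39  0.74 -0.99]
```

View pics/E.png

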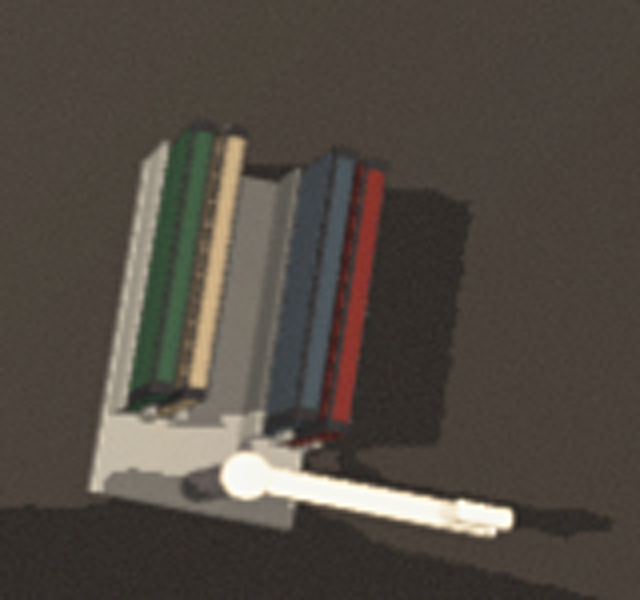

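The bar is at its open stop, square to the bay (hub (245,475), tab (485,515)), and the bay is clear. Next I take the torch and set it down on open shelf to regrip it by its narrow ends.

```bash
cat >> h.py <<'E'
def fz(): 
    return monitor.observe()["ft_force"][2]
def lower(x,y,z0,zmin,q,thr=2.5):
    bot.move_l([x,y,z0],q,v=.08); bot.pause(.15); f0=np.mean([fz() for _ in range(3)]); z=z0
    while z>zmin:
        z-=.001; bot.move_l([x,y,z],q,v=.03); f=fz()
        if f-f0>thr: break
    print("touch z",round(z,4),"f0",f0.round(2),"f",f.round(2)); return z
E
python3 - <<'E'
from h import *
c=F["torch"];cr=F["cradle"]; x,y=(c[0]+cr[0])/2,(c[1]+cr[1])/2; w=cr[2]; q=down(w)
X=T(a,np.array([[85,-22,10],[-85,-22,10],[-85,22,10],[82,-26,115],[-82,-26,115],[82,26,115],[-82,26,115]])/1e3)
print(((proj("top",X)-[340,130])*4).round())
f0=fz()
bot.move_l([x,y,.066],q,v=.12); st("at")
hand.gripper_to(.02,40); s=st("grip")
if s["finger_gap"]<.026: raise SystemExit
bot.move_l([x,y,.20],q,v=.1); s=st("lift"); print("wt",s["ft_force"][2]-f0)
bot.goto([.47,-.03,.17],q)
z=lower(.47,-.03,.064,.056,q); st("set")
hand.gripper_to(.05); st("rel")
bot.move_l([.47,-.03,.17],q,v=.2)
w2=w-np.pi/2
bot.goto([.47,-.03,.2],down(w2)); hand.gripper_to(.085); print(st()["qpos"].round(2))
for n in("top","side"):
    im=optics.snapshot(n);cv2.imwrite(f"pics/G{n}.png",im[:,:,::-1])
t=cv2.imread("pics/Gtop.png");s=cv2.imread("pics/Gside.png")
cv2.imwrite("pics/G.png",np.hstack([cv2.resize(t[220:320,270:370],None,fx=4,fy=4),cv2.resize(s[170:290,260:360],None,fx=4,fy=4)[:400]]))
E
```

```text
[[275. 182.]
 [235. 438.]
 [167. 425.]
 [332. 148.]
 [291. 420.]
 [246. 131.]
 [203. 403.]]
at t 14.32 p [0.4501 0.2743 0.0665] F [-0.3 -0.5 -0.1] gap 0.0853 g 0.0
grip t 14.88 p [0.4501 0.2741 0.0661] F [0.1 0.1 2. ] gap 0.0276 g 45.8
lift t 16.37 p [0.4496 0.274  0.1994] F [-0.4  0.1 -1.9] gap 0.0275 g 45.4
wt -2.3482764746658376
touch z 0.057 f0 -1.72 f 16.11
set t 20.92 p [ 0.4704 -0.0301  0.0579] F [-1.6 -0.2 16.1] gap 0.0277 g 47.5
rel t 21.27 p [ 0.47   -0.03    0.0569] F [-0.3 -0.  -0.2] gap 0.0497 g 0.0
 t 23.51 p [ 0.47   -0.0301  0.2   ] F [1.1 1.1 0.2] gap 0.0848 g 0.0
[ 0.07  0.38 -0.16  2.21  0.11  0.56 -1.68]
```

View pics/G.png

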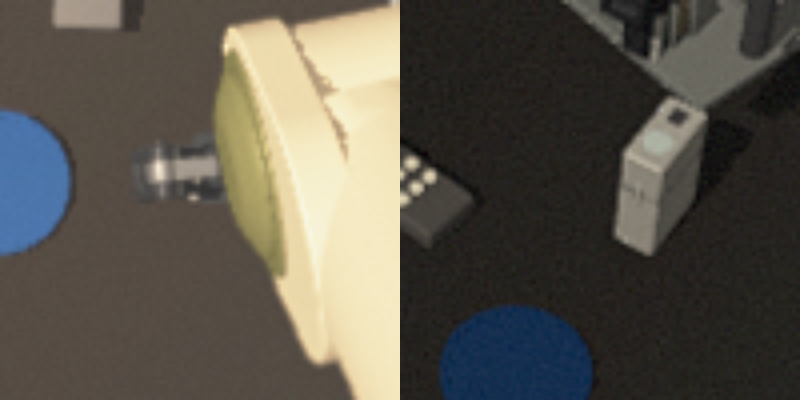

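The side view shows the torch upright on the shelf (tile top face around (670,130)). The rack's projected edges match the picture to about 1 px. Next I regrip and place it.

```bash
sed -i 's/z-=.001/z-=.0005/' h.py
python3 - <<'E'
from h import *
w2=F["cradle"][2]-np.pi/2; q=down(w2); f0=fz()
bot.move_l([.47,-.03,.066],q,v=.12); st("at")
hand.gripper_to(.045,40); s=st("grip")
if s["finger_gap"]<.053: raise SystemExit
bot.move_l([.47,-.03,.25],q,v=.15); s=st("lift"); print("wt",s["ft_force"][2]-f0)
q=down(a[2]); bot.goto([a[0],a[1],.25],q); st("over bay")
im=optics.snapshot("top");cv2.imwrite("pics/H.png",im[:,:,::-1])
bot.move_l([a[0],a[1],.13],q,v=.1); st("entering")
z=lower(a[0],a[1],.082,.072,q,2.); s=st("set")
print("lateral",s["ft_force"])
E
```

```text
at t 24.88 p [ 0.4702 -0.03    0.0664] F [ 0.3 -0.5  0.8] gap 0.0851 g 0.0
grip t 25.25 p [ 0.4703 -0.0301  0.0666] F [-0.5  0.1  6.8] gap 0.0555 g 41.1
lift t 26.62 p [ 0.4695 -0.03    0.2493] F [ 0.4  0.2 -1.3] gap 0.0556 g 42.7
wt -2.2941884105883994
over bay t 27.89 p [ 0.6125 -0.2097  0.2495] F [ 0.7 -0.1 -1.8] gap 0.0554 g 42.7
entering t 29.29 p [ 0.6132 -0.2107  0.1307] F [ 0.8 -0.2 -1.8] gap 0.0556 g 42.7
touch z 0.076 f0 -0.96 f 7.6
set t 33.19 p [ 0.6129 -0.2107  0.0767] F [-2.  -0.5  7.6] gap 0.0557 g 43.6
lateral [-1.9837945  -0.4504095   7.59672939]
```

Run:
```python
from h import *
hand.gripper_to(.078); st("rel")
bot.move_l([a[0],a[1],.25],down(a[2]),v=.15)
hand.gripper_to(.04)
b=1.571; bot.goto(*tabpose(b,.25)); st("over tab")
for n in("top","side"):
    im=optics.snapshot(n);cv2.imwrite(f"pics/I{n}.png",im[:,:,::-1])
t=cv2.imread("pics/Itop.png");s=cv2.imread("pics/Iside.png")
cv2.imwrite("pics/I.png",np.hstack([cv2.resize(t[150:270,350:450],None,fx=4,fy=4),cv2.resize(s[95:215,275:375],None,fx=4,fy=4)]))
```

```text
rel t 33.54 p [ 0.6129 -0.2106  0.0759] F [-0.2  0.5  0.2] gap 0.0781 g 0.0
over tab t 36.03 p [ 0.469  -0.3071  0.2504] F [0.5 0.8 0.5] gap 0.0396 g 0.0
```

View pics/I.png

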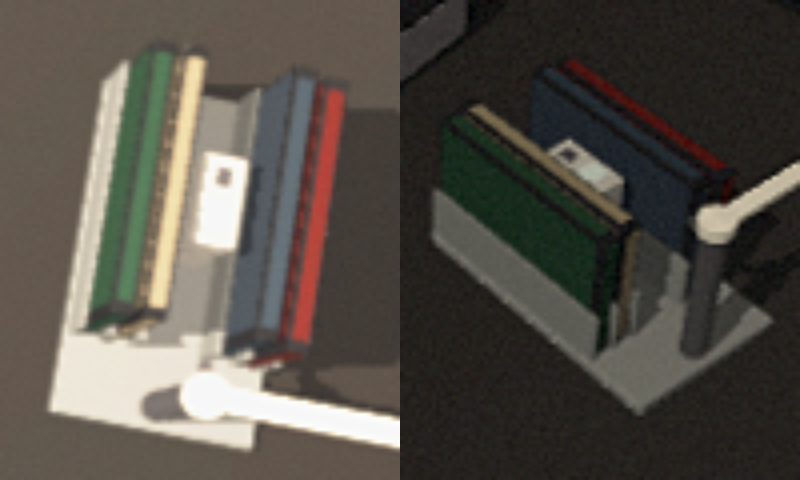

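The torch stands upright in mid-bay (top face around (222,202) in the left tile), with the cases as they were. I'll close the bar.

Run:
```python
from h import *
bot.move_l(*tabpose(1.571,.155),v=.1); hand.gripper_to(.015,20); st("caged")
for bb in np.linspace(1.45,.07,10): bot.move_l(*tabpose(bb,.155),v=.15)
b=.07
while b>-.12:
    b-=.015; bot.move_l(*tabpose(b,.155),v=.08); bot.pause(.05); f=ftan(b); print(round(b,3),f.round(1),end="; ")
    if f>6: break
st("stop")
bot.move_l(*tabpose(b+.02,.155),v=.05)
hand.gripper_to(.04); bot.move_l(*tabpose(b+.02,.26),v=.2); st("up")
bot.goto([.42,-.05,.35],down(0)) if solve_ik([.42,-.05,.35],down(0)) is not None else bot.goto([.45,0,.3],down(0))
st("away")
for n in("top","side"):
    im=optics.snapshot(n);cv2.imwrite(f"pics/J{n}.png",im[:,:,::-1])
t=cv2.imread("pics/Jtop.png");s=cv2.imread("pics/Jside.png")
cv2.imwrite("pics/J.png",np.hstack([cv2.resize(t[150:270,350:450],None,fx=4,fy=4),cv2.resize(s[95:215,275:375],None,fx=4,fy=4)]))
for bb in(0,.02,.04): 
    X=T([*PV,a[2]-bb],[[.125,0,.163]]); print(bb,((proj("top",X)-[350,150])*4).round(),((proj("side",X)-[275,95])*4+[400,0]).round())
```

```text
caged t 37.6 p [ 0.4688 -0.307   0.1553] F [-0.2  0.6 -0.8] gap 0.0149 g 0.0
0.055 -0.1; 0.04 0.7; 0.025 -0.1; 0.01 -0.1; -0.005 -0.6; -0.02 4.9; -0.035 9.4; stop t 42.67 p [ 0.6179 -0.2104  0.1549] F [-1.6 -9.2  2.7] gap 0.0149 g 5.0
up t 43.97 p [ 0.6175 -0.2101  0.2592] F [ 0.3  0.1 -0.8] gap 0.0396 g 0.0
away t 45.11 p [ 0.4204 -0.0505  0.3495] F [-0.  -1.2  0.6] gap 0.0399 g 0.0
0 [[254. 170.]] [[584.  80.]]
0.02 [[259. 171.]] [[586.  79.]]
0.04 [[263. 172.]] [[589.  78.]]
```

View pics/J.png

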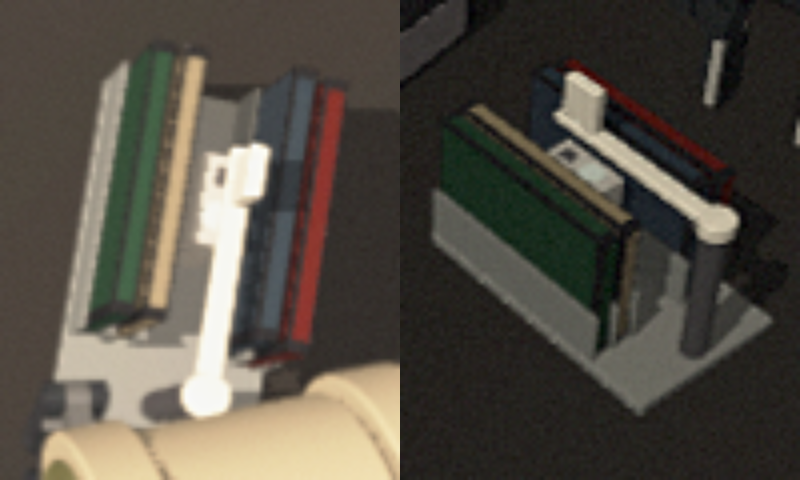

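The bar is closed along the bay over the torch: the tab top at about (257,173) matches the closed prediction (254,170), and the stop was felt in the wrist force.

```bash
python3 -c "
from workcell import *
print(finish_job())"
```

```text
the job is handed in; nothing more can be done
None
```

The torch stands upright mid-bay with the retaining bar closed over it at its stop, the game cases undisturbed in the last pictures, and the job is handed in at about 45 s; no verdict came back.

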